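# Nudge a board carrier onto its jig pins

## Robot

A 6-joint arm with a two-finger parallel gripper is mounted at the origin on the work surface. World frame = base frame: x ahead of the robot, y to its left, z up, the work surface at z = 0. Lengths are in mm, angles in rad, forces in N, time in s.
With the tool pointing down it reaches from about 350 to 875 mm from the base axis. Payload 4.2 kg.
Tool frame: the origin (TCP) lies midway between the tips of the shut fingers; the grasp point (between the pads) lies 19 mm behind it (arm.tcp_to_grasp is the distance from the TCP to the grasp point, in mm); z points along the fingers, y is the line along which they close (so a half turn about z gives the same grasp; the last joint's range is limited). The gripper opens to 85 mm and grips with 20 to 120 N. Pads are 22 mm wide; open, the fingers measure 114 mm over their backs; the gripper's body (76 mm by 85 mm) begins 54 mm behind the grasp point. The pads swing forward as they close: fully open they stand 13 mm farther back than shut.
Start: joints at [-1.013, 0.385, 0.008, 0, -1.194, -0.259], TCP at [183.999, -597.28, 231.312] pointing down, gripper open.
Joint ranges: [-3.14, 3.14], [-1.21, 2.06], [-1.07, 1.41], [-3.16, 2.05], [-2.99, -0.16], [-3.1, 3.1]. Speed limits (rad/s): [2.79, 2.79, 3.14, 3.14, 3.14, 3.14].

## Interface

Orientations are given as a unit quaternion [x, y, z, w].
In Python, from bench import arm, imaging, job, models gives the robot as it stands.
- The arm moves only by the tool arm_command, never from a script. Its argument "rows" is a list of rows, each an object with "grip": the opening, from 0 (shut) to 1 (fully open); "linear": the shift along the tool's x, y, z in mm, a list of three; "rot": the turn, a rotation vector about the tool's x, y, z in rad, a list of three. In form: [{"grip": grip, "linear": [tx, ty, tz], "rot": [rx, ry, rz]}, ...]. A call has 1 to 10 rows; each row is the pose to reach, as a shift and turn from the pose commanded when the call began, along the tool's axes at that moment; what a row does not reach only later rows make up. A row lasts 1/8 s, in which the tool goes at most 62.5 mm and 10.7 degrees, less where a joint would pass 70% of its speed; a pose out of reach is approached as far as the arm can. A call with a gripper value outside its range is refused whole. The fingers move at their own pace and stop on an object; the grip force is fixed at half the most. Time passes only in rows, so rows that repeat a pose let the fingers close. It gives the time, the measured TCP pose, the force, the opening and the grip force at its end, in the units of the state.
- arm.read_state(): the state, without advancing time (a new reading comes with each control period).
- imaging.get_image(name): name is "scene" or "top" or "wrist"; returns a dict with "frame" (480x640x3 uint8, red, green, blue), "fx", "fy", "cx", "cy" (pixels), "extrinsics" (4x4, takes a point from world to camera coordinates); the wrist camera has in their place "T_tool_cam" (4x4, takes a point from camera to tool coordinates, whose origin is the TCP and whose axes are the flange's). Camera axes: x right, y down, z forward; pixel columns grow to the right and rows downward; lengths in mm; the calibration is good to about 2 mm. A picture is of the moment at which its call begins: read the wrist's pose just before it. There is no depth.
- job.job_done(): hands the job in; it is judged then, once.
Trained networks look in a picture, given as the dict that the camera call returned (one of the last four; its "shot" number tells which), for a name from the list of things; names that differ only in an ending like _2 or _b are one class to them, and where a whole thing is asked for, a point or a joint stands for the part that bears it (a point fixed in the world has none). Each returns a list of dicts, best first, with "score" (0 to 1); they miss things now and then, are a little off and sometimes report something else, mostly with a low value. They report only what shows in the picture. A call takes as long as a camera call.
- models.spot_in(picture, query): "rect" ([left, top, right, bottom] in pixels, round what is visible of it).
- models.tip_of(picture, query): "pixel" ([column, row] in pixels: a listed point, or the origin of a listed thing).
The state is a dict: "clock": time; "joints": joint angles; "joint_vel": joint speeds; "joint_efforts": joint torques, N m; "position": TCP position; "ee_rot": TCP orientation; "contact_force": force on the tool from outside, world axes, zero at the start; "wrist_torque": the same for the moment, N m; "gripper_width": finger opening in mm; "grasp_force": force on a finger pad.
Only numpy, scipy, OpenCV 4.12 (cv2) and the standard library are available. Lean on these libraries where they do the work, as an engineer would, in place of code of your own. Each camera call takes 0.05 s, during which the arm holds its last target. There are 200 camera calls.

## Task

On the phone-repair bench the aluminium carrier plate is lying askew on top of the two locating pins of its steel jig base. Without gripping or lifting it, push it with your fingertips up to the jig's fence and along it until both of its holes drop over the two pins and the plate lies flat on the jig (press it down lightly if it hangs on the pins), then take your hand away. Do not disturb the other things on the bench.

Things in the scene. Friction and masses are not known exactly. Their poses are not given: they have to be found in the camera images.
- jig_base: Fixed dark steel jig base. Origin: on the table, under where the seated plate's centre lies; x points towards the fence, y along it. Deck: slab 14 mm high, x -60 to +46, y -85 to +85 mm. Fence on the +x side only, 12 mm thick, inner face at x = +46 mm, top 32 mm above the table; the other sides are open. Pins at (x, y) = (+20, -28) and (+20, +28) mm
- jig_pin_a (a point): centre of the tip of the steel pin at jig (+20, -28) mm, 20 mm above the table. Each pin is 8 mm in diameter and rises 6 mm above the deck: 2 mm straight, then a 4 mm cone to a flat tip 3 mm across
- jig_pin_b (a point): centre of the tip of the other pin, at jig (+20, +28) mm, the same as the first
- carrier_plate: Loose aluminium plate, 90 (x) by 140 (y) by 8 mm, 0.2 to 0.4 kg, with a circuit board 2.5 mm high on top. Origin: centre of its underside; axes as the jig's when seated, origin then at jig (0, 0, 14 mm), +x edge 1 mm short of the fence. It starts tilted about 5 degrees on the pin tips and its -x edge, 3-12 mm short of its place in jig x, 14-28 mm short in y, yaw within 3 degrees; slides at 1-4 N
- plate_hole_a (a point): centre of the mouth, on the plate's top face, of the hole that belongs over jig_pin_a; a through hole 10.5 mm in diameter at plate (+20, -28) mm
- plate_hole_b (a point): the same for the other through hole, at plate (+20, +28) mm, that belongs over jig_pin_b
- flux_jar: a bystander: small capped jar, 36 mm in diameter, 40 mm high, standing 130 to 160 mm from the jig's middle on its +y side; leave it where it is. Origin: centre of its underside
- screw_cup: a bystander: open white cup, 76 mm in diameter, 65 mm high, behind the fence; leave it where it is. Origin: centre of its underside
- screwdriver: a bystander: black-handled screwdriver, 150 mm long, about 20 mm thick, lying on the table on the open (-x) side of the jig, about 140 mm from its middle; leave it where it is. Origin: centre of its underside
- tweezers: a bystander: steel tweezers, 125 mm long, 6 mm high; leave it where it is. Origin: centre of its underside
- phone: a bystander: opened phone, 150 by 72 by 8 mm; leave it where it is. Origin: centre of its underside
- battery_pack: a bystander: flat grey battery pack, 85 by 55 by 7 mm; leave it where it is. Origin: centre of its underside
- spray_bottle: a bystander: clear bottle, 52 mm in diameter, 150 mm high; leave it where it is. Origin: centre of its underside
- tub_lid: a bystander: white round lid, 90 mm in diameter, 6 mm thick; leave it where it is. Origin: centre of its underside

How it is judged:
By the outcome, as a careful person would: the job done as asked, in the order asked, and still so for the second after the job is handed in, with the robot touching nothing.
It also fails if it takes over 45 s, if anything falls off the work surface, if the arm or the gripper's body presses on something with over 40 N, if the wrist force passes 120 N, or if a joint passes its speed limit or range.

## Working session

There is one attempt and no reset: what is moved stays moved. The work goes in short steps, Python scripts to look and compute and a tool call to move; the robot and the scene stay as the last step left them, time stands still between calls to the robot, and variables do not carry over. Pictures are saved under pics/ and viewed, at most 10 in all, crops included, and the job is handed in when it is done.

Besides the shell and the picture viewer there is one more tool, called after "Emit:" as a command line: name --argument value ..., lists and objects as JSON in quotes. arm_command: Moves the arm, as the interface text tells. Its arguments: {"type":"object","properties":{"rows":{"type":"array"}},"required":["rows"]}

```bash
mkdir -p pics; ls
cat > h.py <<'E'
import numpy as np, cv2
from scipy.spatial.transform import Rotation as R
from bench import arm, imaging, job, models
def cam(name):
    s=arm.read_state(); p=imaging.get_image(name)
    K=np.array([[p['fx'],0,p['cx']],[0,p['fy'],p['cy']],[0,0,1.]])
    if name=='wrist':
        T=np.eye(4);T[:3,:3]=R.from_quat(s['ee_rot']).as_matrix();T[:3,3]=s['position']
        E=np.linalg.inv(T@np.array(p['T_tool_cam']))
    else: E=np.array(p['extrinsics'])
    return p,K,E
def ray(px,K,E,z):
    d=E[:3,:3].T@np.linalg.solve(K,[px[0],px[1],1.]); c=-E[:3,:3].T@E[:3,3]
    return c+d*(z-c[2])/d[2]
def proj(X,K,E):
    q=K@(E[:3,:3]@np.asarray(X,float)+E[:3,3]); return q[:2]/q[2]
def save(p,n): cv2.imwrite('pics/'+n,p['frame'][:,:,::-1])
E
cat > a.py <<'E'
from h import *
np.set_printoptions(precision=1,suppress=True)
Z=dict(jig_base=0,jig_pin_a=20,plate_hole_a=25,carrier_plate=17,flux_jar=0,screw_cup=0,screwdriver=0,tweezers=0,phone=0,battery_pack=0,spray_bottle=0,tub_lid=0)
for n in ['top','scene']:
    p,K,E=cam(n); save(p,n+'0.png'); print(n,'cam at',-E[:3,:3].T@E[:3,3])
    for q,z in Z.items():
        print(q,[(round(r['score'],2),np.array(r['pixel']),ray(r['pixel'],K,E,z)[:2]) for r in models.tip_of(p,q)[:3]])
s=arm.read_state(); print(s)
E
python3 a.py
```

```text
pics
top cam at [ 430.1  -36.6 1268.2]
jig_base [(0.65, array([315.8, 248.2]), array([546.6,   4.2]))]
jig_pin_a [(0.8, array([309.5, 243.9]), array([554.3,  17.9])), (0.64, array([289.6, 236. ]), array([571.6,  63.4]))]
plate_hole_a [(0.87, array([316.1, 246.3]), array([548.6,   2.8])), (0.74, array([290.4, 241.6]), array([558.4,  60.9]))]
carrier_plate [(0.62, array([303.3, 250.3]), array([539.9,  31.8])), (0.4, array([315. , 199.4]), array([656.8,   7.5]))]
flux_jar [(0.79, array([239.4, 218.9]), array([612. , 182.1])), (0.26, array([314.8, 247.3]), array([548.6,   6.5]))]
screw_cup [(0.96, array([321.4, 199.8]), array([659.1,  -6.8]))]
screwdriver [(0.67, array([255.4, 294.7]), array([438.1, 140. ])), (0.16, array([292.3, 238. ]), array([569.3,  58.6]))]
tweezers [(0.49, array([155.5, 325.9]), array([363.5, 366.1]))]
phone [(0.65, array([521.3, 289.3]), array([ 460.5, -461.3]))]
battery_pack [(0.9, array([135.9, 273.9]), array([481.1, 416.9])), (0.51, array([238.9, 216.9]), array([616.6, 183.4]))]
spray_bottle [(0.74, array([147.6, 204.4]), array([643.1, 397.6])), (0.21, array([2
[... 1019 characters left out ...]
, array([ 469. , -471.9])), (0.56, array([520.3, 311.1]), array([364.1, 364.7]))]
battery_pack [(0.57, array([511.9, 375. ]), array([494.8, 418.6]))]
spray_bottle [(0.95, array([459.7, 429.5]), array([645.1, 399.4]))]
tub_lid [(0.94, array([186.4, 195.3]), array([ 623.3, -389.2]))]
{'clock': 1.3, 'joints': array([-1. ,  0.4,  0. , -0. , -1.2, -0.3]), 'joint_vel': array([ 0.,  0.,  0.,  0.,  0., -0.]), 'joint_efforts': array([  0. , -39.2,  18.9,   4.2,  -0. ,  -0. ]), 'position': array([ 184. , -597.3,  231.3]), 'ee_rot': array([-0.1,  1. ,  0. ,  0. ]), 'contact_force': array([-0.4,  0.6, -0.6]), 'wrist_torque': array([ 0., -0.,  0.]), 'grasp_force': 0.0, 'gripper_width': 85.42002043931674}
```

Run:
```python
import cv2,numpy as np
a=cv2.imread('pics/top0.png')[170:320,210:400]; b=cv2.imread('pics/scene0.png')[180:370,250:440]
cv2.imwrite('pics/c0.png',cv2.resize(a,(760,600),interpolation=cv2.INTER_CUBIC))
cv2.imwrite('pics/c1.png',cv2.resize(b,(600,600),interpolation=cv2.INTER_CUBIC))
```

```text
(no output)
```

View pics/c0.png

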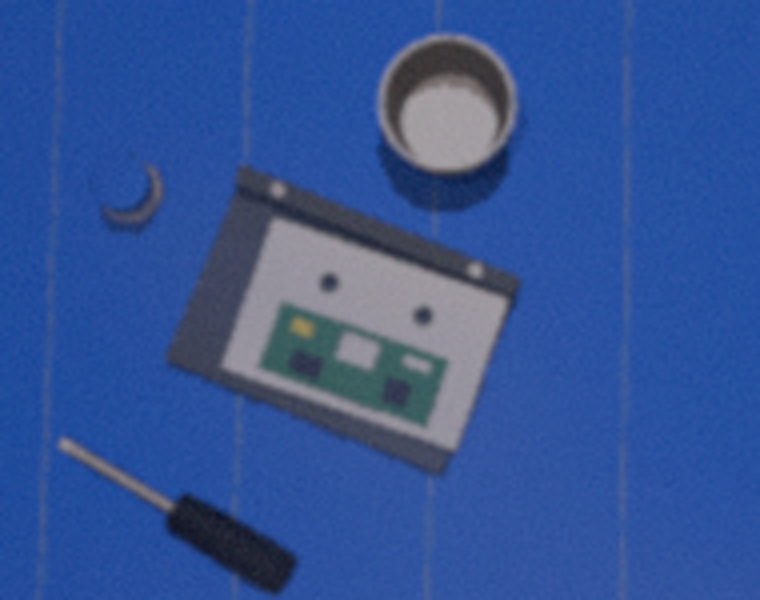

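View pics/c1.png

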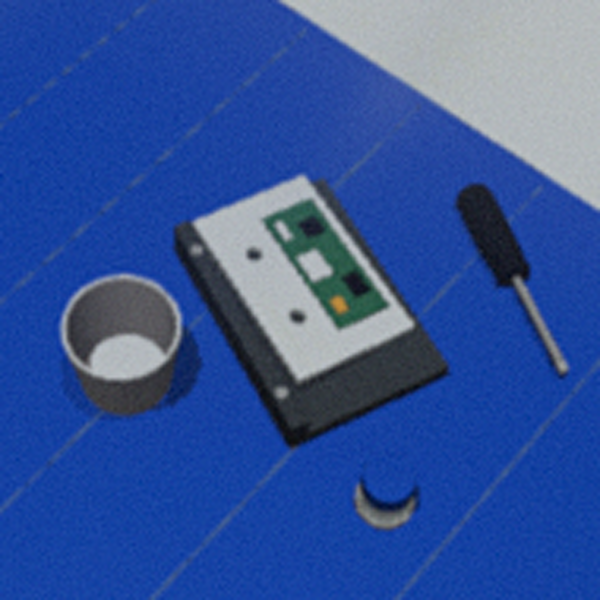

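The top view (crop is 4x, from (210,170)) shows the fence at the upper right, from (240,165) to (520,280). The free deck strip is at the left (+y), so the plate must go +x and +y. The jar is at the left (130,190), the cup is behind the fence, and the screwdriver is at the lower left. Next I'll fit the jig and plate poses from the corners.

```bash
cat >> h.py <<'E'
from scipy.optimize import least_squares
def fit(obs,x0):  # obs: list of (px,K,E,local xyz); planar pose x,y,yaw
    def W(v,l): c,s=np.cos(v[2]),np.sin(v[2]); return np.array([v[0]+c*l[0]-s*l[1],v[1]+s*l[0]+c*l[1],l[2]])
    f=lambda v:np.concatenate([proj(W(v,l),K,E)-px for px,K,E,l in obs])
    r=least_squares(f,x0,x_scale=[10,10,.1],loss='soft_l1'); return r.x,np.abs(r.fun).reshape(-1,2)
E
cat > b.py <<'E'
from h import *
np.set_printoptions(precision=2,suppress=True)
_,K,E=cam('top'); _,K2,E2=cam('scene')
t=lambda u,v:np.array([210+u/4-.4,170+v/4-.4]); s=lambda u,v:np.array([250+u*190/600-.3,180+v*190/600-.3])
jig=[(t(240,165),K,E,(58,85,32)),(t(520,280),K,E,(58,-85,32)),(t(168,360),K,E,(-60,85,14)),(t(440,473),K,E,(-60,-85,14)),
(s(176,227),K2,E2,(58,-85,32)),(s(448,373),K2,E2,(-60,85,14)),(s(288,432),K2,E2,(58,85,32))]
v,r=fit(jig,[547,10,-.39]);print('jig',v,np.degrees(v[2]),r.max(1))
h=np.tan(.087)
pl=[(t(270,217),K,E,(45,70,30)),(t(510,296),K,E,(45,-70,30)),(t(222,370),K,E,(-45,70,22)),(t(458,450),K,E,(-45,-70,22)),(t(329,282),K,E,(20,28,28)),(t(424,316),K,E,(20,-28,28)),
(s(297,382),K2,E2,(45,70,30)),(s(414,325),K2,E2,(-45,70,22)),(s(305,178),K2,E2,(-45,-70,22)),(s(190,224),K2,E2,(45,-70,30)),(s(297,316),K2,E2,(20,28,28)),(s(254,254),K2,E2,(20,-28,28))]
p,r=fit(pl,[540,10,-.35]);print('plate',p,np.degrees(p[2]),r.max(1))
Rj=R.from_euler('z',v[2]).as_matrix()
print('plate in jig',Rj[:2,:2].T@(p[:2]-v[:2]),np.degrees(p[2]-v[2]))
S=arm.read_state();T=R.from_quat(S['ee_rot']);print(T.as_matrix(),S['position'])
# target: tool z down, tool y along +-jig y
tx=Rj@[1,0,0];
for sg in (1,-1):
    M=np.c_[sg*tx,np.cross([0,0,-1],sg*tx),[0,0,-1]]
    print(sg,'rot',(T.inv()*R.from_matrix(M)).as_rotvec())
for l in [(-110,-18,180),(-72,-18,60)]:
    w=Rj@np.array(l)+[v[0],v[1],0]; print(l,w,'tool lin',T.inv().apply(w-S['position']))
E
python3 b.py
```

```text
jig [542.97  51.    -0.38] -21.908304641456347 [0.81 0.58 1.42 0.43 0.73 1.46 0.92]
plate [533.69  37.25  -0.31] -17.9926239432245 [0.64 0.48 0.48 0.47 0.12 0.42 0.56 0.13 0.99 0.49 0.1  0.2 ]
plate in jig [ -3.48 -16.22] 3.915680698231847
[[-0.96 -0.29 -0.  ]
 [-0.29  0.96  0.  ]
 [ 0.    0.   -1.  ]] [ 184.   -597.28  231.31]
1 rot [ 0.    0.   -2.46]
-1 rot [ 0.   -0.    0.68]
(-110, -18, 180) [434.2   75.34 180.  ] tool lin [-437.13  569.16   51.31]
(-72, -18, 60) [469.45  61.16  60.  ] tool lin [-466.65  545.23  171.31]
```

Emit:
arm_command --rows '[{"grip": 1,"linear": [-437,569,50],"rot": [0,0,0.68]},{"grip": 1,"linear": [-437,569,50],"rot": [0,0,0.68]},{"grip": 1,"linear": [-437,569,50],"rot": [0,0,0.68]},{"grip": 1,"linear": [-437,569,50],"rot": [0,0,0.68]},{"grip": 1,"linear": [-437,569,50],"rot": [0,0,0.68]},{"grip": 1,"linear": [-437,569,50],"rot": [0,0,0.68]},{"grip": 1,"linear": [-437,569,50],"rot": [0,0,0.68]},{"grip": 1,"linear": [-437,569,50],"rot": [0,0,0.68]},{"grip": 1,"linear": [-437,569,50],"rot": [0,0,0.68]},{"grip": 1,"linear": [-437,569,50],"rot": [0,0,0.68]}]'

```text
clock: 2.65
position: [398.6, -20.0, 189.1]
ee_rot: [0.189, 0.982, 0.0, 0.001]
contact_force: [1.2, -1.2, -0.1]
gripper_width: 85.3
grasp_force: 0.0
```

Emit:
arm_command --rows '[{"grip": 1,"linear": [2,60,5],"rot": [0,0,0]},{"grip": 1,"linear": [2,102,9],"rot": [0,0,0]},{"grip": 1,"linear": [2,102,9],"rot": [0,0,0]}]'

```text
clock: 3.02
position: [435.2, 75.7, 179.4]
ee_rot: [0.188, 0.982, -0.0, 0.0]
contact_force: [-0.5, -0.4, 0.6]
gripper_width: 85.4
grasp_force: 0.0
```

Run:
```python
from h import *
np.set_printoptions(precision=2,suppress=True)
p,K,E=cam('wrist'); save(p,'w0.png'); print(np.array(p['T_tool_cam']), arm.read_state()['position'])
for q,z in [('jig_base',0),('plate_hole_a',28),('carrier_plate',18)]:
    print(q,[(round(r['score'],2),np.array(r['pixel']),ray(r['pixel'],K,E,z)[:2]) for r in models.tip_of(p,q)[:2]])
```

```text
[[  -0.     -0.96   -0.28   71.01]
 [   1.     -0.      0.     -0.19]
 [  -0.     -0.28    0.96 -141.94]
 [   0.      0.      0.      1.  ]] [434.28  74.28 179.32]
jig_base [(0.24, array([294.8, 357.5]), array([561.2 ,  -3.62]))]
plate_hole_a [(0.88, array([297.7, 354.6]), array([542.63,   9.19])), (0.73, array([353.1, 353.6]), array([560.32,  56.53]))]
carrier_plate [(0.79, array([323. , 325.8]), array([529.1 ,  39.42]))]
```

View pics/w0.png

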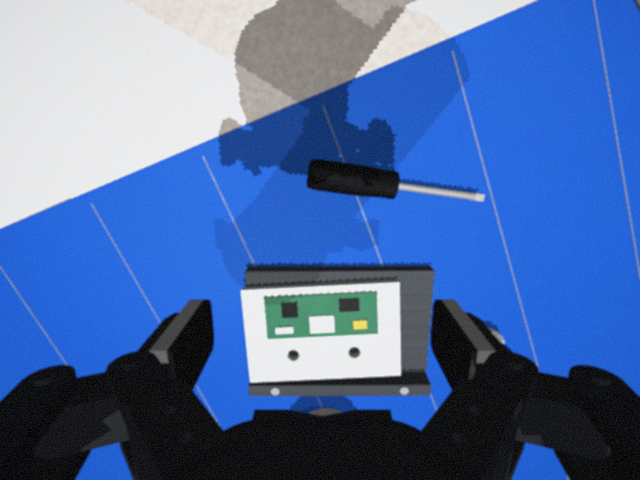

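The wrist view shows the jig from (248,268) to (432,396) with the plate on it, holes at (293,355) and (354,352), about 3° askew. The screwdriver at (390,185) is well clear. I'll refine the fit.

Run:
```python
from h import *
np.set_printoptions(precision=2,suppress=True)
_,K,E=cam('wrist')
a=lambda u,v:np.array([u,v],float)
j,r=fit([(a(249,395),K,E,(58,85-170,32)),(a(430,395),K,E,(58,85,32)),(a(433,271),K,E,(-60,85,14)),(a(246,271),K,E,(-60,-85,14))],[543,51,-.38]);print('jig',j,np.degrees(j[2]),r.max(1))
p,r=fit([(a(241,291),K,E,(-45,-70,22)),(a(400,282),K,E,(-45,70,22)),(a(402,376),K,E,(45,70,30)),(a(249,384),K,E,(45,-70,30)),(a(293,355),K,E,(20,-28,28)),(a(354,352),K,E,(20,28,28))],[533,37,-.31]);print('plate',p,np.degrees(p[2]),r.max(1))
Rj=R.from_euler('z',j[2]).as_matrix()
print('plate in jig',Rj[:2,:2].T@(p[:2]-j[:2]),np.degrees(p[2]-j[2]))
S=arm.read_state();T=R.from_quat(S['ee_rot']);M=T.as_matrix();print(S['position'],'tool yaw',np.degrees(np.arctan2(-M[1,0],-M[0,0])), 'tcp in jig',Rj[:2,:2].T@(S['position'][:2]-j[:2]))
```

```text
jig [539.91  47.25  -0.38] -21.889205914196708 [0.84 0.67 2.44 1.21]
plate [530.91  34.04  -0.33] -18.69139733088395 [0.61 0.51 0.96 1.21 1.08 1.04]
plate in jig [ -3.43 -15.61] 3.1978085833127596
[433.79  72.35 179.76] tool yaw -21.91645811585527 tcp in jig [-107.83  -16.27]
```

Emit:
arm_command --rows '[{"grip": 1,"linear": [-28,0,60],"rot": [0,0,0]},{"grip": 1,"linear": [-28,0,115],"rot": [0,0,0]},{"grip": 1,"linear": [-28,0,150],"rot": [0,0,0]},{"grip": 1,"linear": [-28,0,167],"rot": [0,0,0]},{"grip": 1,"linear": [-28,0,173],"rot": [0,0,0]},{"grip": 1,"linear": [-28,0,173],"rot": [0,0,0]}]'

```text
clock: 4.03
position: [460.4, 62.5, 7.0]
ee_rot: [0.19, 0.982, 0.0, 0.0]
contact_force: [-0.3, 0.7, 0.6]
gripper_width: 85.4
grasp_force: 0.0
```

Run:
```python
from h import *
p,K,E=cam('wrist'); save(p,'w1.png'); print(arm.read_state()['position'],arm.read_state()['contact_force'])
```

```text
[460.73435809  62.75586996   7.38210076] [-0.0509305  -0.09786884  0.54317274]
```

View pics/w1.png

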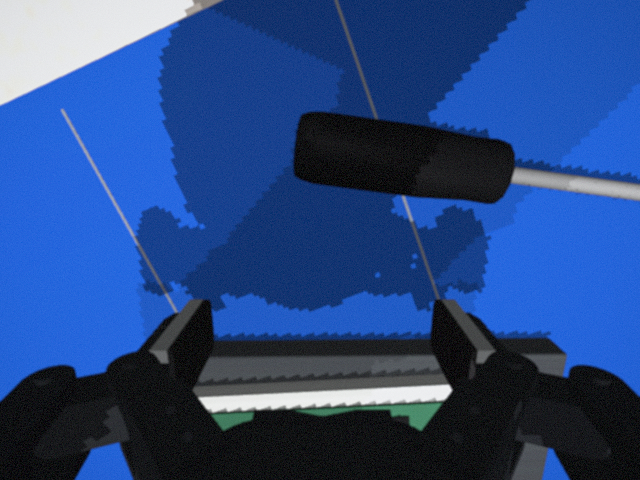

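The fingertips are down just outside the deck's open edge (row 345), about 20 mm high. The screwdriver is clear at (400,155). Now I'll advance to contact.

Emit:
arm_command --rows '[{"grip": 1,"linear": [-4,0,2],"rot": [0,0,0]},{"grip": 1,"linear": [-8,0,2],"rot": [0,0,0]},{"grip": 1,"linear": [-11,0,2],"rot": [0,0,0]},{"grip": 1,"linear": [-14,0,2],"rot": [0,0,0]},{"grip": 1,"linear": [-16,0,2],"rot": [0,0,0]},{"grip": 1,"linear": [-18,0,2],"rot": [0,0,0]},{"grip": 1,"linear": [-20,0,2],"rot": [0,0,0]}]'

```text
clock: 4.95
position: [478.4, 55.3, 4.5]
ee_rot: [0.189, 0.982, -0.0, -0.0]
contact_force: [-0.8, 1.3, 1.3]
gripper_width: 85.3
grasp_force: 0.9
```

Emit:
arm_command --rows '[{"grip": 1,"linear": [-1,0,0],"rot": [0,0,0]},{"grip": 1,"linear": [-2,0,0],"rot": [0,0,0]}]'

```text
clock: 5.2
position: [480.5, 54.7, 4.5]
ee_rot: [0.189, 0.982, -0.0, -0.0]
contact_force: [-1.2, 0.8, 0.4]
gripper_width: 85.1
grasp_force: 0.9
```

Emit:
arm_command --rows '[{"grip": 1,"linear": [-1,0,0],"rot": [0,0,0]},{"grip": 1,"linear": [-2,0,0],"rot": [0,0,0]}]'

```text
clock: 5.45
position: [482.4, 53.9, 4.6]
ee_rot: [0.189, 0.982, -0.0, -0.0]
contact_force: [-1.2, 1.2, 0.2]
gripper_width: 85.4
grasp_force: 0.9
```

Emit:
arm_command --rows '[{"grip": 1,"linear": [-1,0,0],"rot": [0,0,0]},{"grip": 1,"linear": [-2,0,0],"rot": [0,0,0]}]'

```text
clock: 5.7
position: [483.5, 53.0, 4.4]
ee_rot: [0.189, 0.982, -0.0, -0.001]
contact_force: [-5.5, 4.2, 1.9]
gripper_width: 85.5
grasp_force: 3.2
```

Emit:
arm_command --rows '[{"grip": 1,"linear": [-1,0,0],"rot": [0,0,0]},{"grip": 1,"linear": [-1,0,0],"rot": [0,0,0]}]'

```text
clock: 5.95
position: [483.5, 52.8, 4.4]
ee_rot: [0.189, 0.982, -0.001, -0.002]
contact_force: [-6.1, 5.0, 3.0]
gripper_width: 85.2
grasp_force: 4.1
```

Run:
```python
from h import *
p,K,E=cam('scene'); save(p,'s1.png')
b=cv2.imread('pics/s1.png')[200:350,260:460]
cv2.imwrite('pics/c2.png',cv2.resize(b,(800,600),interpolation=cv2.INTER_CUBIC))
```

```text
(no output)
```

View pics/c2.png

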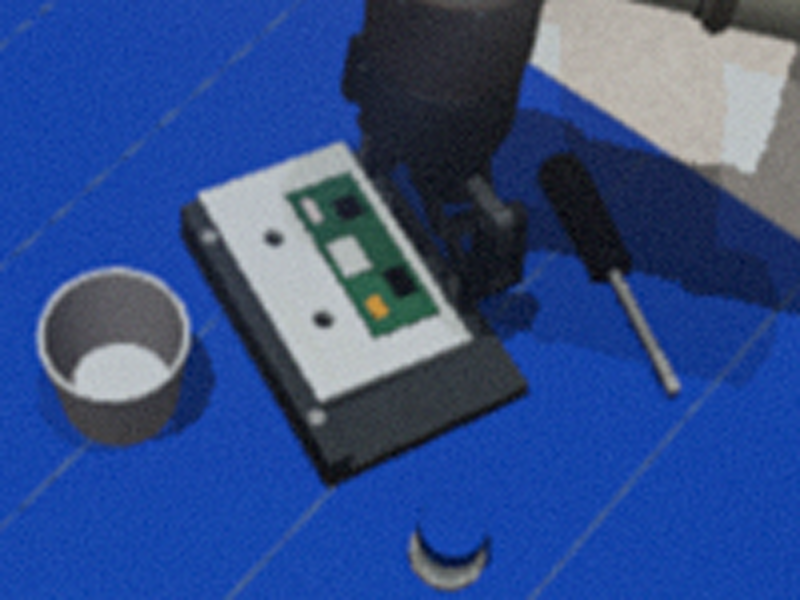

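The plate's +x edge now lies parallel against the fence, with holes at crop (273,237) and (322,318). It still needs to go about 16 mm in +y. I'll back off, lift, shut the fingers and go round to the −y end.

Emit:
arm_command --rows '[{"grip": 1,"linear": [12,0,0],"rot": [0,0,0]},{"grip": 1,"linear": [15,0,-40],"rot": [0,0,0]},{"grip": 0,"linear": [10,-10,-90],"rot": [0,0,0]},{"grip": 0,"linear": [-20,-60,-110],"rot": [0,0,0]},{"grip": 0,"linear": [-55,-100,-110],"rot": [0,0,0]},{"grip": 0,"linear": [-55,-100,-110],"rot": [0,0,0]},{"grip": 0,"linear": [-55,-100,-110],"rot": [0,0,0]},{"grip": 0,"linear": [-55,-100,-110],"rot": [0,0,0]}]'

```text
clock: 7.0
position: [498.7, -59.7, 114.4]
ee_rot: [0.189, 0.982, -0.0, -0.0]
contact_force: [-0.1, -0.1, 0.8]
gripper_width: -0.2
grasp_force: 0.0
```

Run:
```python
from h import *
np.set_printoptions(precision=2,suppress=True)
p,K,E=cam('wrist'); save(p,'w2.png');s=arm.read_state(); print(s['position'],s['contact_force'],s['gripper_width'])
v=np.array([541.5,49,-.382]);Rj=R.from_euler('z',v[2]).as_matrix()
print('tcp jig',Rj[:2,:2].T@(s['position'][:2]-v[:2]))
print([(round(r['score'],2),Rj[:2,:2].T@(ray(r['pixel'],K,E,28)[:2]-v[:2])) for r in models.tip_of(p,'plate_hole_a')[:2]])
```

```text
[498.8  -59.59 114.44] [ 0.38  0.4  -0.06] -0.321544529536902
tcp jig [   0.85 -116.68]
[(0.94, array([ 19.02, -44.06])), (0.61, array([19.16,  9.74]))]
```

View pics/w2.png

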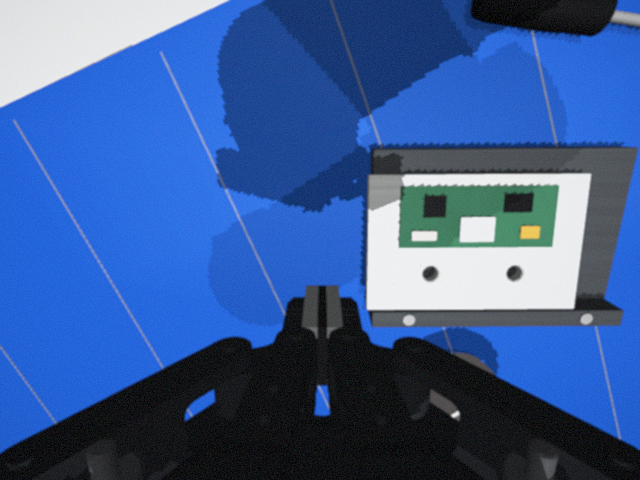

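The plate is parallel to the fence, with holes at (430,273) and (515,273), and the fingers are clear of its left end. It needs about 17 mm in +y. I'll descend and push.

Emit:
arm_command --rows '[{"grip": 0,"linear": [1,0,50],"rot": [0,0,0]},{"grip": 0,"linear": [1,0,80],"rot": [0,0,0]},{"grip": 0,"linear": [1,0,95],"rot": [0,0,0]},{"grip": 0,"linear": [1,0,95],"rot": [0,0,0]},{"grip": 0,"linear": [1,5,95],"rot": [0,0,0]},{"grip": 0,"linear": [1,9,95],"rot": [0,0,0]},{"grip": 0,"linear": [1,12,95],"rot": [0,0,0]}]'

```text
clock: 7.98
position: [503.3, -48.5, 20.3]
ee_rot: [0.189, 0.982, 0.0, 0.001]
contact_force: [-0.4, -0.0, -0.0]
gripper_width: -0.1
grasp_force: 0.0
```

Emit:
arm_command --rows '[{"grip": 0,"linear": [0,2,0],"rot": [0,0,0]},{"grip": 0,"linear": [0,4,0],"rot": [0,0,0]},{"grip": 0,"linear": [0,6,0],"rot": [0,0,0]},{"grip": 0,"linear": [0,8,0],"rot": [0,0,0]}]'

```text
clock: 8.48
position: [505.3, -41.7, 19.5]
ee_rot: [0.19, 0.982, -0.0, -0.0]
contact_force: [-0.3, -2.5, -0.4]
gripper_width: 0.6
grasp_force: 0.9
```

Emit:
arm_command --rows '[{"grip": 0,"linear": [0,2,0],"rot": [0,0,0]},{"grip": 0,"linear": [0,4,0],"rot": [0,0,0]},{"grip": 0,"linear": [0,6,0],"rot": [0,0,0]},{"grip": 0,"linear": [0,8,0],"rot": [0,0,0]},{"grip": 0,"linear": [0,10,0],"rot": [0,0,0]}]'

```text
clock: 9.1
position: [509.3, -32.2, 19.5]
ee_rot: [0.189, 0.982, -0.0, -0.0]
contact_force: [-0.6, -1.3, 0.7]
gripper_width: -0.4
grasp_force: 0.7
```

```bash
cat > c.py <<'E'
from h import *
import sys
np.set_printoptions(precision=2,suppress=True)
v=np.array([541.5,49,-.382]);Rj=R.from_euler('z',v[2]).as_matrix()
p,K,E=cam('wrist'); save(p,sys.argv[1]);s=arm.read_state();print('tcp jig',Rj[:2,:2].T@(s['position'][:2]-v[:2]),s['position'][2],'F jig',Rj.T@s['contact_force'])
for n in ['wrist','scene','top']:
    if n!='wrist': p,K,E=cam(n); save(p,n+sys.argv[1])
    print(n,[(round(r['score'],2),Rj[:2,:2].T@(ray(r['pixel'],K,E,float(sys.argv[2]))[:2]-v[:2])) for r in models.tip_of(p,'plate_hole_a')[:2]])
E
python3 c.py w3.png 28
```

```text
tcp jig [  0.47 -87.03] 19.554038524643193 F jig [ 0.67 -0.88  0.51]
wrist [(0.9, array([15.99, 21.85])), (0.6, array([ 18.3 , -32.35]))]
scene [(0.87, array([ 22.57, -35.53])), (0.58, array([23.81, 22.43]))]
top [(0.84, array([ 19.42, -32.22])), (0.77, array([18.7 , 27.36]))]
```

Emit:
arm_command --rows '[{"grip": 0,"linear": [0,1,0],"rot": [0,0,0]},{"grip": 0,"linear": [0,2,0],"rot": [0,0,0]},{"grip": 0,"linear": [0,3,0],"rot": [0,0,0]}]'

```text
clock: 9.78
position: [510.3, -29.6, 19.6]
ee_rot: [0.19, 0.982, -0.0, -0.0]
contact_force: [-0.5, -1.8, -1.0]
gripper_width: -0.2
grasp_force: 0.7
```

Emit:
arm_command --rows '[{"grip": 0,"linear": [0,1,0],"rot": [0,0,0]},{"grip": 0,"linear": [0,2,0],"rot": [0,0,0]}]'

```text
clock: 10.02
position: [511.6, -27.3, 19.7]
ee_rot: [0.189, 0.982, 0.0, 0.0]
contact_force: [0.3, -0.0, 1.1]
gripper_width: -0.0
grasp_force: 0.2
```

```bash
python3 c.py w4.png 25
python3 - <<'E'
import cv2,numpy as np
a=cv2.imread('pics/w4.png'); b=cv2.imread('pics/scenew4.png')[200:350,260:460]
o=np.vstack([cv2.resize(a,None,fx=.625,fy=.625),cv2.resize(b,(400,300),interpolation=cv2.INTER_CUBIC)]); 
cv2.imwrite('pics/m4.png',np.hstack([a[100:480,140:540],cv2.resize(b,(400,300),interpolation=cv2.INTER_CUBIC)[:,:] if 0 else cv2.copyMakeBorder(cv2.resize(b,(400,300),interpolation=cv2.INTER_CUBIC),0,80,0,0,cv2.BORDER_CONSTANT)]))
E
```

```text
tcp jig [  0.74 -81.91] 19.7271782245223 F jig [0.16 0.04 0.97]
wrist [(0.89, array([ 20.76, -28.76])), (0.79, array([16.52, 27.49]))]
scene [(0.78, array([ 19.65, -35.05])), (0.59, array([26.86, 26.68]))]
top [(0.7, array([ 21.49, -29.99])), (0.66, array([-41.87, 355.35]))]
```

View pics/m4.png

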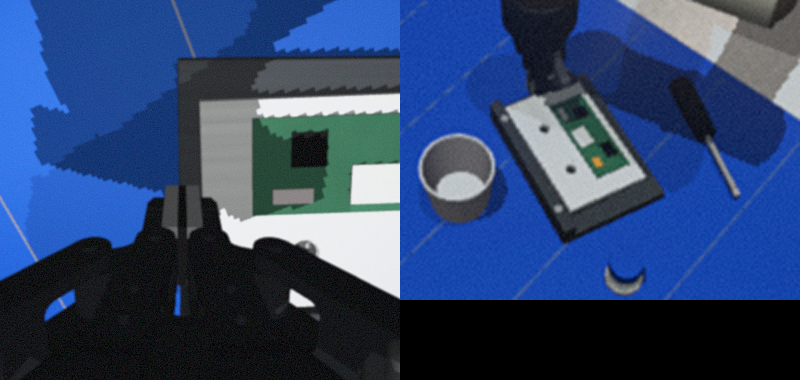

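A steel pin tip shows inside the near hole (305,248) and the push force has dropped to zero, so the holes are over the pins. I'll back off and check from the earlier vantage.

Emit:
arm_command --rows '[{"grip": 0,"linear": [0,-10,0],"rot": [0,0,0]},{"grip": 0,"linear": [0,-25,-35],"rot": [0,0,0]},{"grip": 0,"linear": [0,-35,-80],"rot": [0,0,0]},{"grip": 0,"linear": [0,-35,-95],"rot": [0,0,0]},{"grip": 0,"linear": [0,-35,-95],"rot": [0,0,0]},{"grip": 0,"linear": [0,-35,-95],"rot": [0,0,0]}]'

```text
clock: 11.08
position: [497.2, -60.4, 113.6]
ee_rot: [0.19, 0.982, -0.0, -0.001]
contact_force: [0.3, -0.9, -1.0]
gripper_width: 0.3
grasp_force: 0.0
```

```bash
python3 c.py w5.png 22
python3 - <<'E'
import cv2
a=cv2.imread('pics/w5.png')[120:345,345:645]
cv2.imwrite('pics/m5.png',cv2.resize(a,(787,600),interpolation=cv2.INTER_CUBIC))
E
```

```text
tcp jig [  -0.39 -118.  ] 113.34372940944101 F jig [ 0.11  0.06 -0.23]
wrist [(0.83, array([17.81, 30.48])), (0.68, array([ 20.76, -26.6 ]))]
scene [(0.97, array([16.78, 25.58])), (0.68, array([ 19.87, -34.99]))]
top [(0.83, array([ 18.25, -28.55])), (0.57, array([17.17, 24.52]))]
```

View pics/m5.png

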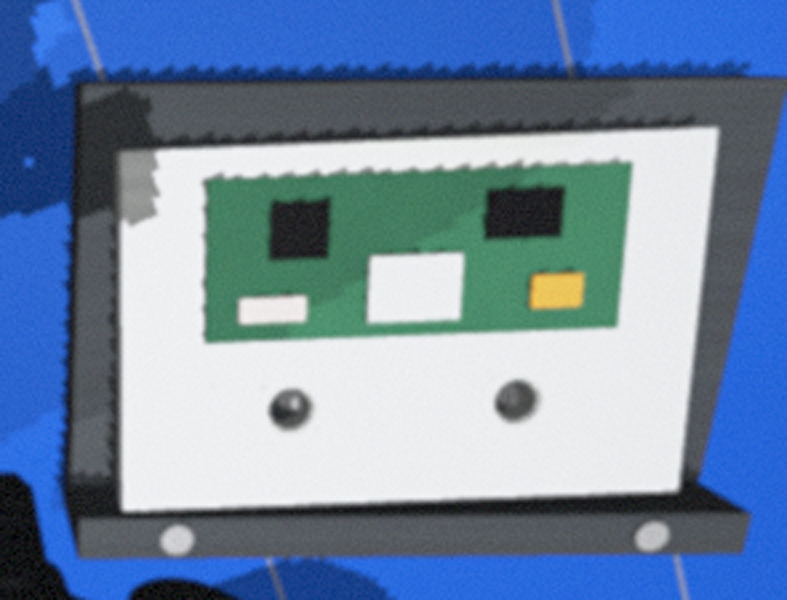

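Both pins show in both holes, (290,408) and (515,400) in the crop. The plate is yawed about 2°, with its +y end a few mm off the fence. I'll press lightly between the holes and read the height.

Emit:
arm_command --rows '[{"grip": 0,"linear": [-15,50,0],"rot": [0,0,0]},{"grip": 0,"linear": [-26,100,0],"rot": [0,0,0]},{"grip": 0,"linear": [-26,118,20],"rot": [0,0,0]},{"grip": 0,"linear": [-26,118,60],"rot": [0,0,0]},{"grip": 0,"linear": [-26,118,80],"rot": [0,0,0]},{"grip": 0,"linear": [-26,118,83],"rot": [0,0,0]},{"grip": 0,"linear": [-26,118,83],"rot": [0,0,0]}]'

```text
clock: 12.25
position: [566.7, 39.8, 31.9]
ee_rot: [0.189, 0.982, 0.0, 0.0]
contact_force: [-0.2, 0.7, 0.1]
gripper_width: -0.1
grasp_force: 0.0
```

Emit:
arm_command --rows '[{"grip": 0,"linear": [0,0,2],"rot": [0,0,0]},{"grip": 0,"linear": [0,0,4],"rot": [0,0,0]}]'

```text
clock: 12.5
position: [566.8, 39.9, 28.5]
ee_rot: [0.189, 0.982, 0.001, 0.001]
contact_force: [-0.7, -0.4, 3.7]
gripper_width: -0.2
grasp_force: 2.2
```

Emit:
arm_command --rows '[{"grip": 0,"linear": [0,0,1],"rot": [0,0,0]},{"grip": 0,"linear": [0,0,2],"rot": [0,0,0]}]'

```text
clock: 12.75
position: [566.2, 39.8, 25.8]
ee_rot: [0.189, 0.982, 0.0, 0.0]
contact_force: [-0.3, -0.1, 1.0]
gripper_width: -0.3
grasp_force: 0.0
```

Emit:
arm_command --rows '[{"grip": 0,"linear": [0,0,1],"rot": [0,0,0]},{"grip": 0,"linear": [0,0,2],"rot": [0,0,0]}]'

```text
clock: 13.0
position: [565.8, 39.6, 23.2]
ee_rot: [0.19, 0.982, -0.0, -0.0]
contact_force: [0.4, 0.7, -0.1]
gripper_width: -0.2
grasp_force: 0.0
```

Emit:
arm_command --rows '[{"grip": 0,"linear": [0,0,1],"rot": [0,0,0]},{"grip": 0,"linear": [0,0,2],"rot": [0,0,0]}]'

```text
clock: 13.25
position: [566.1, 39.7, 22.1]
ee_rot: [0.189, 0.982, -0.0, -0.0]
contact_force: [-3.8, 0.6, 9.6]
gripper_width: -0.0
grasp_force: 4.6
```

Contact at z ≈ 22 mm is exactly the flat-seated height. I'll lift straight up, move off and verify.

Emit:
arm_command --rows '[{"grip": 0,"linear": [0,0,-5],"rot": [0,0,0]},{"grip": 0,"linear": [0,0,-40],"rot": [0,0,0]},{"grip": 0,"linear": [10,-20,-90],"rot": [0,0,0]},{"grip": 0,"linear": [27,-80,-91],"rot": [0,0,0]},{"grip": 0,"linear": [27,-118,-91],"rot": [0,0,0]},{"grip": 0,"linear": [27,-118,-91],"rot": [0,0,0]},{"grip": 0,"linear": [27,-118,-91],"rot": [0,0,0]}]'

```text
clock: 14.12
position: [497.7, -59.7, 112.9]
ee_rot: [0.19, 0.982, 0.0, 0.0]
contact_force: [-0.1, -0.1, -0.1]
gripper_width: 0.1
grasp_force: 0.0
```

```bash
python3 c.py w6.png 22
python3 - <<'E'
import cv2
a=cv2.imread('pics/w6.png')[120:345,345:645]
cv2.imwrite('pics/m6.png',cv2.resize(a,(787,600),interpolation=cv2.INTER_CUBIC))
E
```

```text
tcp jig [  -0.1 -116.8] 112.73130702056528 F jig [-0.23  0.86 -0.72]
wrist [(0.6, array([17.78, 28.57]))]
scene [(0.82, array([ 27.3 , -25.57])), (0.75, array([23.93, 30.21]))]
top [(0.79, array([18.47, 27.3 ])), (0.66, array([ 18.28, -32.7 ]))]
```

View pics/m6.png

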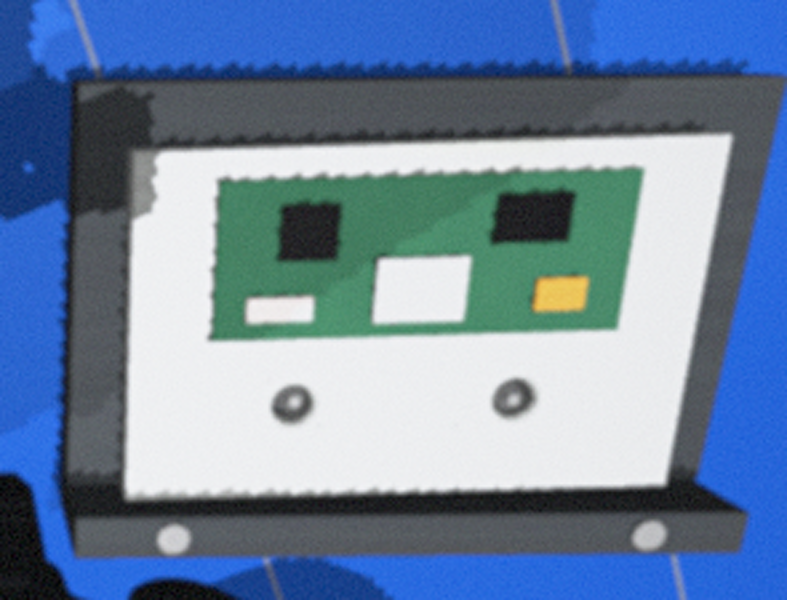

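Both pins are centred in their holes, (293,404) and (514,398). The plate lies flat, parallel to the deck, inside the jig. I'll retreat higher and hand in.

Emit:
arm_command --rows '[{"grip": 0,"linear": [0,-30,-50],"rot": [0,0,0]},{"grip": 0,"linear": [0,-60,-100],"rot": [0,0,0]},{"grip": 0,"linear": [0,-60,-100],"rot": [0,0,0]},{"grip": 0,"linear": [0,-60,-100],"rot": [0,0,0]}]'

```text
clock: 14.92
position: [474.5, -115.1, 212.0]
ee_rot: [0.19, 0.982, 0.0, -0.0]
contact_force: [-0.3, -0.1, -0.5]
gripper_width: -0.1
grasp_force: 0.0
```

```bash
python3 -c "
from bench import job
print(job.job_done())"
```

```text
the job is handed in; nothing more can be done
None
```

I pushed the carrier plate to the fence and along it, and after a light press it lies flat over both pins with a slight yaw (roughly 1°) left; the hand is clear, nothing else was touched, and the job is handed in at about 15 s.

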